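# Screw the lint filter back into the drain pump

## Robot

A 7-joint arm with a two-finger parallel gripper is mounted at the origin on the work surface. World frame = base frame: x ahead of the robot, y to its left, z up, the work surface at z = 0. Lengths are in m, angles in rad, forces in N, time in s.
With the tool pointing down it reaches from about 0.4 to 0.9 m from the base axis. Payload 5.5 kg.
Tool frame: the origin (TCP) lies on the centre line of the jaws, within the pads' length; the fingertips stand 19 mm ahead of it and the grasp point (between the pads) is the TCP; z points along the fingers, y is the line along which they close (so a half turn about z gives the same grasp; the last joint's range is limited). The gripper opens to 92 mm and grips with 3 to 60 N. Pads are 19 mm wide; open, the fingers measure 130 mm over their backs; the gripper's body (75 mm by 190 mm) begins 47 mm behind the grasp point.
Start: joints at [-0.989, 0.501, -0.427, 1.55, 0.221, 1.138, -0.21], TCP at [0.204, 0.617, 0.246] pointing down, gripper open.
Joint ranges: [-2.88, 2.88], [-0.31, 2.03], [-1.54, 1.56], [0.2, 2.42], [-1.41, 4.55], [0.19, 2.02], [-2.57, 2.57]. Speed limits (rad/s): [2.57, 2.57, 3.14, 3.14, 3.14, 3.14, 3.14].

## Interface

Orientations are given as a unit quaternion [x, y, z, w].
In Python, from cell import * gives the robot as it stands.
- The arm moves only by the shell command python3 -m crank 'ROWS' [OPENING] [FORCE]. ROWS is a JSON object of lists of equal length, an entry for each row: "offset": the shift along the tool's x, y, z in mm, a list of three; "roll": the turn about the tool's z in degrees. A call has 1 to 20 rows; each row shifts and turns the commanded pose from where the row before left it, along the tool's axes as they then stand; what a row does not reach is not made up. A row lasts 1/10 s, in which the tool goes at most 50 mm and 8.59 degrees, less where a joint would pass 70% of its speed; a pose out of reach is approached as far as the arm can. A call is refused whole if a number of a shift passes 50 or a number of a turn 8.59, either way. A call with a gripper value outside its range is refused whole. OPENING is the opening in per cent of the stroke, from 0 (shut) to 100 (fully open), set as the call begins (- or left out, the last holds). The fingers move at their own pace and stop on an object; FORCE is the grip in N (left out, the last holds). Time passes only in rows, so rows that do not move let the fingers close. It gives the time, the measured TCP pose, the force, the opening and the grip force at its end, in the units of the state.
- get_obs(): the state, without advancing time (a new reading comes with each control period).
- capture(name): name is "scene" or "top" or "wrist"; returns the picture (420x560x3 uint8, red, green, blue); there is no depth.
- camera_info(name): a dict with "mtx" (3x3 intrinsics, pixels), "extrinsics" (4x4, takes a point from camera to world coordinates). Camera axes: x right, y down, z forward; pixel columns grow to the right and rows downward; lengths in m; the calibration is good to about 2 mm. A picture is of the moment at which its call begins: read the wrist's pose just before it. camera_info takes no time and is no camera call; for the wrist camera it gives the pose at the moment of the call.
- close_job(): hands the job in; it is judged then, once.
The state is a dict: "time": time; "joint_pos": joint angles; "qd": joint speeds; "joint_efforts": joint torques, N m; "ee_pos": TCP position; "orientation": TCP orientation; "ft_force": force on the tool from outside, world axes, zero at the start; "wrist_torque": the same for the moment, N m; "width": finger opening in m; "grip_force": force on a finger pad.
Only numpy, scipy, OpenCV 4.12 (cv2) and the standard library are available. Lean on these libraries where they do the work, as an engineer would, in place of code of your own. Each camera call takes 0.05 s, during which the arm holds its last target. There are 200 camera calls.

## Task

Put the cleaned lint filter back into the washer's drain pump: stand it upright in the open port, turn it backward (anticlockwise from above) under a gentle push until it drops into the start of the thread, then turn it forward (clockwise) until its flange sits fully home on the rim, and let go. Never force it: keep every push on the pump light, and leave the other things where they lie.

Things in the scene. Friction and masses are not known exactly. Their poses are not given: they have to be found in the camera images.
- filter_cap: The lint filter: a white plastic screw cap standing upright on its foot in the drip tray, about 150 g, 80 mm tall. From below: round cage 32 mm across (0 to 28 mm above the foot), plug 42 mm across (to 50 mm), flange 71 mm across (50 to 56 mm), grip bar 52 mm long, 12 mm thick (56 to 80 mm). Origin: centre of the foot; x along the bar, y across it, z up.
- cap_seat (a point): Centre of the filter's flange underside, 50 mm above its foot; this face comes to rest on the port's rim. Axes as filter_cap.
- cap_bar (a point): Centre of the filter's grip bar (52 mm along x, 12 mm across y, 24 mm tall), 68 mm above the foot, 18 mm above cap_seat; the flange's top is 12 mm below it. Grip across y.
- cap_lugs (a point): On the filter's axis, 18 mm below cap_seat, level with the undersides of its four equal lugs: 3.5 mm tall, 6 mm wide (13 degrees), 55 mm across over their ends, 90 degrees apart, two in line with the bar.
- pump: The drain pump: grey housing bolted to the table on a 120 mm square steel plate, its round filter port open to the top, a black motor lying towards its +x (76 mm high, reaching 123 mm from the port's axis), hose stubs to +y and -y (below 45 mm). Origin: on the table under the port's axis; z up.
- port_rim (a point): Centre of the port's mouth, on the rim, 80 mm above the table; 70 mm across outside, bore 58 mm (1.5 mm of play around the lugs), z up. Height of cap_seat above it: 7.5 to 13 mm with the lugs on the threads, 16 to 17 on the stops, 4 to 6.5 dropped into the starts, 0 when home. Over 60 N between filter and pump spoils it: push under 25 N, turn under 0.4 Nm.
- port_thread (a point): Port axis, 10 mm below the rim. Right-handed thread, four starts 90 degrees apart, slope 1:5; where they lie is NOT given by the pump's yaw. Anticlockwise from above (85 degrees at most) the lugs climb, then drop 7 to 9 mm into the starts. Clockwise from on top they jam on a stop: do not force. If they land on the stops they first drop 8 mm onto the threads: turn on.
- port_starts (a point): Port axis, 14 mm below the rim, where the lugs lie when dropped into the starts. There they have about 12 degrees of play: anticlockwise they meet a wall, clockwise they run under the threads. 50 to 72 degrees clockwise bring the filter home, where turning stops hard; the last 10 degrees only tighten. The thread then holds it down against the spring.
- port_spring (a point): Port axis, 36 mm below the rim: top of a spring-loaded valve disc, 28 mm across, that bears on the filter's foot and pushes it up once cap_seat is less than 14 mm above the rim: 0.4 N per mm, 5.6 N when home. The filter's weight alone does not make it drop in: push down with 5 to 12 N while turning.
- tray: Grey drip tray fixed to the table, 160 x 180 mm, 14 mm high, floor 4 mm thick on which the filter stands. Origin: centre of its underside.
- hose_cap: Bystander in the tray: small white cap without a grip bar, 40 mm across, 26 mm high. Origin: underside.
- gasket: Bystander in the tray: black rubber ring, 40 mm across, 6 mm high. Origin: underside.
- brush: Bystander: small brush lying between pump and tray, about 170 mm long.
- screwdriver: Bystander: screwdriver lying on the right, 200 mm long.
- detergent: Bystander: white bottle, 210 mm tall, on the left.
- softener: Bystander: white jar, 120 mm tall, on the right.
- scoop_cup: Bystander: clear cup, 80 mm tall, on the left.
There are look-alikes about, which are no part of the job. What is shaped like the filter_cap but blue or yellow is not meant.

How it is judged:
On the way:
1. the filter's lugs have dropped into the thread starts (flange 2.5 to 6.7 mm above the rim, centred and upright) (z of cap_seat in the frame of port_rim between 0.0025 and 0.0067 m and horizontal distance between cap_seat and port_rim below 0.004 m and angle between filter_cap's own z axis and vertical below 0.1 rad), for 0.15 s.
At the end, for the whole second after the job is handed in: The filter is screwed home and released: flange within 1.5 mm of the rim, within 4 mm of the port's axis, upright within 3 degrees, at rest, held down by the thread against the spring (z of cap_seat in the frame of port_rim between -0.0015 and 0.0015 m and horizontal distance between cap_seat and port_rim below 0.004 m and angle between filter_cap's own z axis and vertical below 0.05 rad and linear speed of filter_cap below 0.01 m/s); the robot touches nothing.
It fails at once if the filter is forced: more than 60 N between filter and pump (contact force between filter_cap and pump above 60 N).
It fails at once if a bystander is moved by more than 30 mm (distance of any of hose_cap, gasket, brush, screwdriver, detergent, softener, scoop_cup from where it was at the start of the episode above 0.03 m).
It also fails if it takes over 72 s, if anything falls off the work surface, if the arm or the gripper's body presses on something with over 40 N, if the wrist force passes 120 N, or if a joint passes its speed limit or range.

## Working session

There is one attempt and no reset: what is moved stays moved. The work goes in short steps, Python scripts to look and compute and a shell command to move; the robot and the scene stay as the last step left them, time stands still between calls to the robot, and variables do not carry over. Pictures are saved under pics/ and viewed, at most 10 in all, crops included, and the job is handed in when it is done.

```bash
mkdir -p pics; ls
python3 - <<'E'
from cell import *
import cv2,numpy as np
o=get_obs();print({k:np.round(v,3).tolist() for k,v in o.items()})
for n in("scene","top"):
    im=capture(n);cv2.imwrite(f"pics/{n}0.png",im[:,:,::-1])
    c=camera_info(n);print(n,np.round(c["mtx"],1).tolist(),np.round(c["extrinsics"],3).tolist())
E
```

```text
pics
{'time': 0.0, 'joint_pos': [-0.989, 0.502, -0.427, 1.551, 0.221, 1.138, -0.21], 'qd': [0.0, 0.001, -0.0, -0.001, 0.0, 0.001, -0.002], 'joint_efforts': [-0.0, -56.658, -5.817, -27.912, -0.069, 0.031, 0.0], 'ee_pos': [0.204, 0.617, 0.245], 'orientation': [0.159, 0.987, -0.001, -0.0], 'ft_force': [0.126, 0.078, -0.111], 'wrist_torque': [-0.022, 0.028, 0.007], 'grip_force': 0.0, 'width': 0.092}
scene [[415.3, 0.0, 279.0], [0.0, 415.3, 211.1], [0.0, 0.0, 1.0]] [[0.714, 0.487, -0.503, 1.036], [0.7, -0.476, 0.532, -0.539], [0.02, -0.732, -0.681, 0.78], [0.0, 0.0, 0.0, 1.0]]
top [[454.2, 0.0, 277.9], [0.0, 454.2, 213.9], [0.0, 0.0, 1.0]] [[0.012, -0.987, 0.162, 0.318], [-1.0, -0.009, 0.019, 0.003], [-0.017, -0.162, -0.987, 1.191], [0.0, 0.0, 0.0, 1.0]]
```

View pics/top0.png

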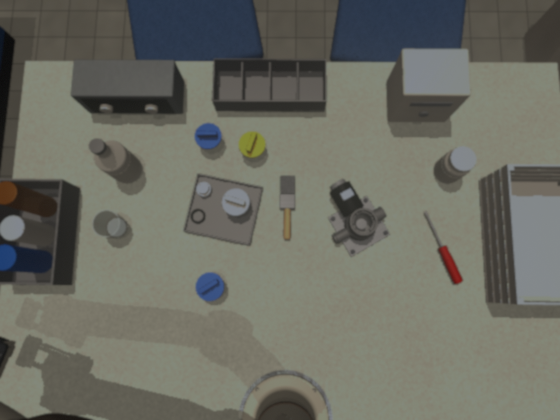

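View pics/scene0.png

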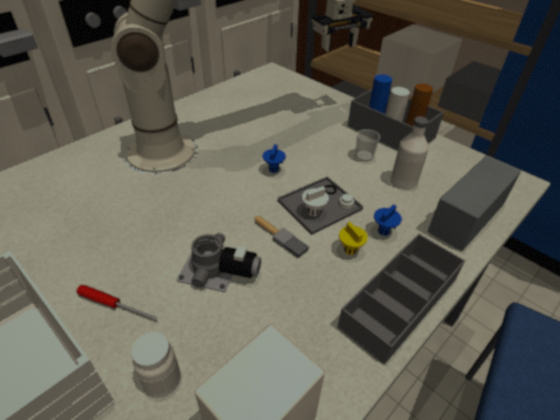

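The top view shows the white filter in the tray at about (236,202) and the open port at about (362,224). The brush at (287,207) lies between them, and the blue and yellow look-alikes lie elsewhere. Next I measure in both views.

```bash
cat > h.py <<'E'
from cell import *
import cv2,numpy as np
def ray(ci,p):
    T=ci["extrinsics"];d=T[:3,:3]@np.linalg.solve(ci["mtx"],[p[0],p[1],1.]);return T[:3,3],d
def onz(ci,p,z):
    o,d=ray(ci,p);return o+d*(z-o[2])/d[2]
def proj(ci,P):
    q=np.linalg.inv(ci["extrinsics"])@np.append(P,1);u=ci["mtx"]@q[:3];return u[:2]/u[2]
def axes():
    o=get_obs();x,y,z,w=o["orientation"]
    from scipy.spatial.transform import Rotation as R
    return o,R.from_quat([x,y,z,w]).as_matrix()
E
python3 - <<'E'
from h import *
t=cv2.imread("pics/top0.png");s=cv2.imread("pics/scene0.png")
ct,cs=camera_info("top"),camera_info("scene")
print("cap~",onz(ct,(236,202),.06),"port~",onz(ct,(362,224),.08))
a=cv2.resize(t[170:245,180:275],None,fx=4,fy=4,interpolation=2);b=cv2.resize(t[175:250,320:415],None,fx=4,fy=4,interpolation=2)
c=cv2.resize(s[170:245,270:365],None,fx=4,fy=4,interpolation=2);d=cv2.resize(s[220:295,175:270],None,fx=4,fy=4,interpolation=2)
cv2.imwrite("pics/crops.png",np.vstack([np.hstack([a,b]),np.hstack([c,d])]))
E
```

```text
cap~ [0.53317441 0.13142328 0.06      ] port~ [ 0.47689646 -0.18298475  0.08      ]
```

View pics/crops.png

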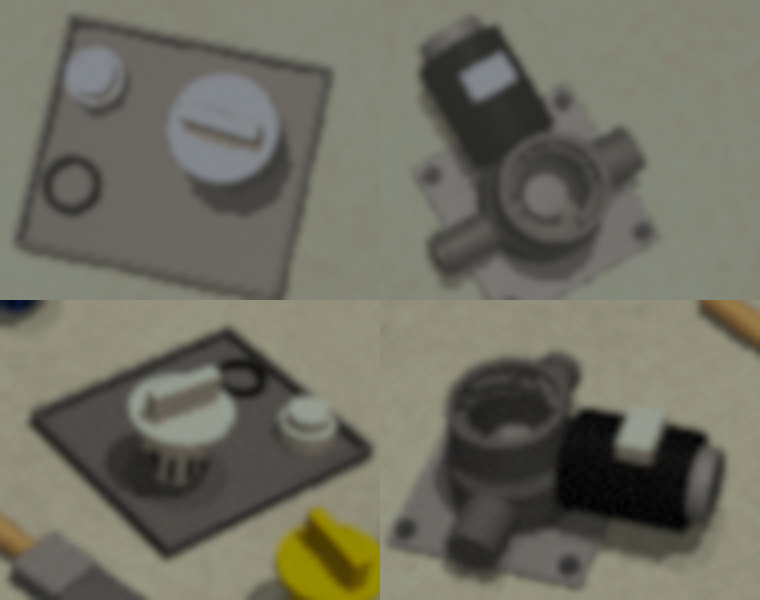

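The crops show the flange centre at top pixel (236,202.5) and the bar tilted about 14° in the image. The port mouth is at about (357,222). I'll move over the cap for a wrist view.

```bash
python3 -m crank '{"offset":[[-33,-25,0],[-33,-25,0],[-33,-25,0],[-33,-25,0],[-33,-25,0],[-33,-25,0],[-33,-25,0],[-33,-25,0],[-33,-25,0],[-33,-25,0],[-33,-25,0],[-33,-25,0],[-33,-25,0],[-33,-25,0],[0,0,0]],"roll":[0,0,0,0,0,0,0,0,0,0,0,0,0,0,0]}' 100 20
python3 -m crank '{"offset":[[0,0,0],[0,0,0],[0,0,0],[0,0,0],[0,0,0],[0,0,0],[0,0,0],[0,0,0],[0,0,0],[0,0,0],[0,0,0],[0,0,0]],"roll":[8,8,8,8,8,8,8,8,8,8,6,0]}'
python3 - <<'E'
from h import *
o,R=axes();print(np.round(o["joint_pos"],2),o["ee_pos"],np.round(R,3).tolist())
c=camera_info("wrist");cv2.imwrite("pics/w1.png",capture("wrist")[:,:,::-1]);print(np.round(c["extrinsics"],3).tolist(),c["mtx"][0])
print(proj(c,[.533,.131,.06]))
E
```

```text
time: 1.6
ee_pos: [0.5358, 0.1328, 0.2452]
orientation: [0.164, 0.987, -0.002, 0.001]
ft_force: [-0.8, 0.6, -0.0]
width: 0.0922
grip_force: 0.0
time: 2.8
ee_pos: [0.5322, 0.1405, 0.2453]
orientation: [0.79, 0.614, -0.0, -0.0]
ft_force: [0.3, 0.1, -0.2]
width: 0.0917
grip_force: 0.0
[-0.34  0.29  0.04  1.82 -0.01  1.03 -0.55] [0.53219108 0.14052607 0.24532395] [[0.247, 0.969, -0.001], [0.969, -0.247, -0.0], [-0.0, -0.001, -1.0]]
[[0.969, -0.237, -0.07, 0.552], [-0.247, -0.93, -0.271, 0.213], [-0.001, 0.28, -0.96, 0.384], [0.0, 0.0, 0.0, 1.0]] [289.92764611   0.         281.23710267]
[283.49472232 198.07318979]
```

View pics/w1.png

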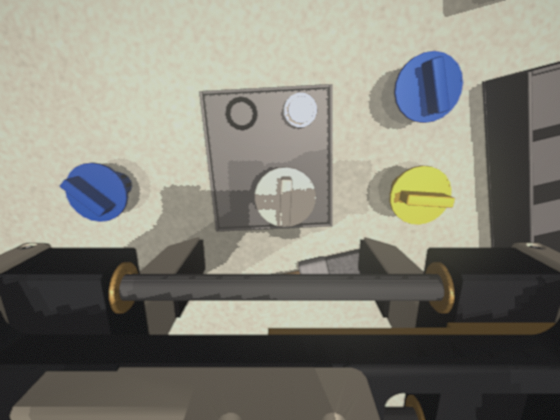

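The cap sits at wrist pixel (285,196), within 2 px of prediction, with the bar nearly across the closing line. I'll zoom to refine it.

Run:
```python
from h import *
w=cv2.imread("pics/w1.png");c=camera_info("wrist");ct=camera_info("top");t=cv2.imread("pics/top0.png")
def fl(im,ci,x0,y0,x1,y1,thr):
    g=im[y0:y1,x0:x1].astype(int);m=((g.min(2)>thr)).astype(np.uint8)
    cs,_=cv2.findContours(m,0,1);k=max(cs,key=cv2.contourArea);k=cv2.convexHull(k)
    e=cv2.fitEllipse(k);p=np.array(e[0])+[x0,y0];print(e,p,onz(ci,p,.058))
    return k+[x0,y0]
k1=fl(w,c,245,155,325,232,112)
k2=fl(t,ct,215,180,260,225,125)
a=w.copy();cv2.drawContours(a,[k1],-1,(0,0,255),1);b=t.copy();cv2.drawContours(b,[k2],-1,(0,0,255),1)
f=lambda i:cv2.resize(i,(400,400),interpolation=2)
cv2.imwrite("pics/z1.png",np.hstack([f(a[155:235,245:325]),f(w[155:235,245:325])]))
```

```text
((43.913604736328125, 27.132600784301758), (88.35881805419922, 101.15310668945312), 124.26213073730469) [288.91360474 182.13260078] [0.5435442  0.14720788 0.058     ]
((20.151962280273438, 21.255775451660156), (24.723737716674805, 25.70682716369629), 60.9787712097168) [235.15196228 201.25577545] [0.53546214 0.13386201 0.058     ]
```

View pics/z1.png

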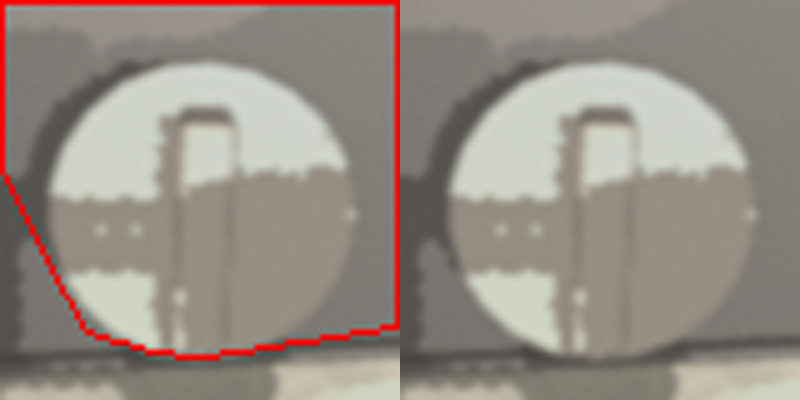

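Run:
```python
from h import *
c=camera_info("wrist");o,R=axes()
f=lambda u,v:((u+.5)/5-.5+245,(v+.5)/5-.5+155)
P=onz(c,f(201,209.5),.0595);a=onz(c,f(208,120),.084);b=onz(c,f(204,340),.084)
d=a-b;print("centre",P,"bar pts",a,b,"bar yaw",np.degrees(np.arctan2(d[1],d[0])),"tool x yaw",np.degrees(np.arctan2(R[1,0],R[0,0])))
# across-bar offset of bar line from flange centre
n=np.array([-d[1],d[0]])/np.linalg.norm(d[:2]);print("bar offset",n@(a-P)[:2])
print("flange dia",np.linalg.norm(onz(c,f(49,209),.0595)-onz(c,f(353,209),.0595)),np.linalg.norm(onz(c,f(201,62),.0595)-onz(c,f(201,357),.0595)))
print("move mm",R.T@(P-o["ee_pos"])*1e3)
```

```text
centre [0.53498058 0.13229721 0.0595    ] bar pts [0.5423003  0.15682999 0.084     ] [0.52974921 0.1096457  0.084     ] bar yaw 75.10416879187457 tool x yaw 75.90098675335007
bar offset -0.0007672809719261337
flange dia 0.07014497556305047 0.07026271504500792
move mm [ -7.21160413   4.77304944 185.87023768]
```

```bash
python3 -m crank '{"offset":[[-7,4.5,0],[0,0,25],[0,0,25],[0,0,25],[0,0,25],[0,0,25],[0,0,20],[0,0,12],[0,0,5],[0,0,0],[0,0,0]],"roll":[0.8,0,0,0,0,0,0,0,0,0,0]}'
python3 -m crank '{"offset":[[0,0,0],[0,0,0],[0,0,0],[0,0,0],[0,0,0],[0,0,0],[0,0,0],[0,0,0],[0,0,0],[0,0,0]],"roll":[0,0,0,0,0,0,0,0,0,0]}' 0 30
```

```text
time: 3.95
ee_pos: [0.5361, 0.1323, 0.0845]
orientation: [0.794, 0.608, 0.001, 0.0]
ft_force: [-1.0, -0.0, 0.6]
width: 0.0916
grip_force: 0.0
time: 4.95
ee_pos: [0.5354, 0.1322, 0.0837]
orientation: [0.794, 0.608, -0.0, -0.0]
ft_force: [0.9, -0.3, 0.6]
width: 0.0161
grip_force: 0.0
```

```bash
python3 -m crank '{"offset":[[0,0,0],[0,0,0],[0,0,0],[0,0,-5],[0,0,-15],[0,0,-25],[0,0,-30],[0,0,-30],[0,0,-30],[0,0,-20],[0,0,-5],[0,0,0]],"roll":[0,0,0,0,0,0,0,0,0,0,0,0]}'
python3 -m crank '{"offset":[[-10,1,0],[-20,1,0],[-25,2,0],[-28,2,0],[-28,2,0],[-28,2,0],[-28,2,0],[-28,2,0],[-28,2,0],[-28,2,0],[-28,2,0],[-28,2,0],[-28,2,0],[-25,2,0],[-20,1,0],[-14,1,0],[-5,0,0],[0,0,0],[0,0,0],[0,0,0]],"roll":[0,0,0,0,0,0,0,0,0,0,0,0,0,0,0,0,0,0,0,0]}'
python3 - <<'E'
from h import *
o,R=axes();print(np.round(o["joint_pos"],2),o["ee_pos"],o["ft_force"],o["width"],o["grip_force"])
c=camera_info("wrist");np.savez("c2.npz",e=c["extrinsics"],m=c["mtx"],R=R,p=o["ee_pos"]);cv2.imwrite("pics/w2.png",capture("wrist")[:,:,::-1])
print(proj(c,[.479,-.184,.08]))
E
```

```text
time: 6.15
ee_pos: [0.5358, 0.1323, 0.2451]
orientation: [0.794, 0.608, 0.001, 0.0]
ft_force: [0.0, -0.2, -1.3]
width: 0.0117
grip_force: 30.0
time: 8.15
ee_pos: [0.4591, -0.2591, 0.2435]
orientation: [0.793, 0.609, 0.0, -0.0]
ft_force: [-0.3, -0.0, -0.7]
width: 0.0124
grip_force: 30.0
[ 0.22  0.26  0.28  1.88 -0.08  1.02  0.28] [ 0.45909644 -0.25905772  0.24354994] [-0.311522   -0.04083249 -0.68560907] 0.012351212053955707 29.98467206954956
[280.39665188 119.6799039 ]
```

View pics/w2.png

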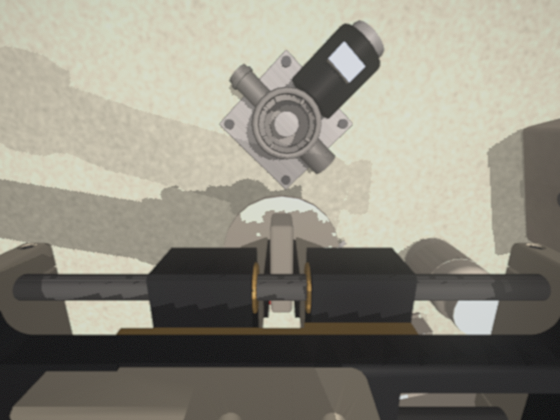

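The cap is held between the jaws and the port appears at about (286,122). I'll zoom both for the fit.

Run:
```python
from h import *
w=cv2.imread("pics/w2.png")
cv2.imwrite("pics/z2.png",np.hstack([cv2.resize(w[82:162,246:326],(480,480),interpolation=2),cv2.resize(w[185:265,215:268],(318,480),interpolation=2)]))
g=cv2.GaussianBlur(cv2.cvtColor(cv2.resize(w[82:162,246:326],(480,480),interpolation=2),6),(7,7),0)
h=cv2.HoughCircles(g,cv2.HOUGH_GRADIENT,1.2,20,param1=80,param2=30,minRadius=130,maxRadius=230);print(None if h is None else h[0][:8])
```

```text
None
```

View pics/z2.png

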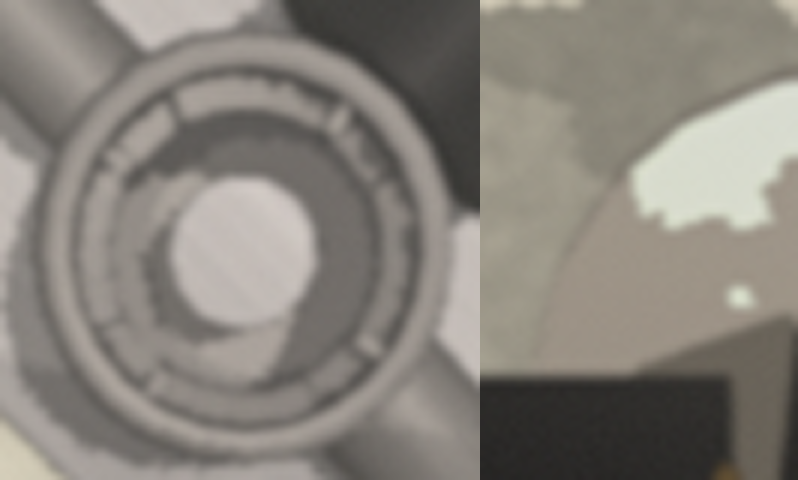

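The rim's outer circle is centred at about (245.5,241) in the zoom, and the left arc of the flange is clear. I'll use both to work out the axis offset.

Run:
```python
from h import *
from scipy.optimize import least_squares
d=np.load("c2.npz");c=dict(extrinsics=d["e"],mtx=d["m"]);R,p=d["R"],d["p"]
f=lambda u,v,x,y:((u+.5)/6-.5+x,(v+.5)/6-.5+y)
P=onz(c,f(245.5,241,246,82),.08);print("port",P)
print("dia",[np.linalg.norm(onz(c,f(*a,246,82),.08)-onz(c,f(*b,246,82),.08)) for a,b in [((42,241),(450,241)),((245,31),(245,451)),((74,241),(412,241))]])
q=np.array([onz(c,f(u-480,v,215,185),p[2]-.0235) for u,v in [(536,350),(560,260),(600,205),(640,160),(700,115),(760,87),(796,78)]])
s=least_squares(lambda x:np.hypot(*(q[:,:2]-x).T)-.0355,p[:2]);print("flange",s.x,s.fun*1e3,"tool",p)
print("cap in tool mm",R.T[:2,:2]@(s.x-p[:2])*1e3,"port in tool",R.T[:2,:2]@(P[:2]-p[:2])*1e3,"port from cap",R.T[:2,:2]@(P[:2]-s.x)*1e3)
ct=camera_info("top");print("top port",onz(ct,(362.3,222),.08))
```

```text
port [ 0.48438225 -0.18749571  0.08      ]
dia [np.float64(0.06801999508826667), np.float64(0.06727909129449872), np.float64(0.05634992473485337)]
flange [ 0.45977114 -0.26035028] [ 0.01007455  0.25951943 -0.26888845 -0.1331044   0.03434537  0.12981468
 -0.00551225] tool [ 0.45909644 -0.25905772  0.24354994]
cap in tool mm [-1.07469793  0.98537954] port in tool [75.66319209  5.96428795] port from cap [76.73789003  4.97890841]
top port [ 0.48187825 -0.18381177  0.08      ]
```

```bash
python3 -m crank '{"offset":[[0,5,10],[0,0,15],[0,0,15],[0,0,15],[0,0,10],[0,0,3],[0,0,0],[0,0,0]],"roll":[0,0,0,0,0,0,0,0]}'
python3 - <<'E'
from h import *
o,R=axes();print(o["ee_pos"],o["ft_force"])
c=camera_info("wrist");np.savez("c3.npz",e=c["extrinsics"],m=c["mtx"],R=R,p=o["ee_pos"]);w=capture("wrist")[:,:,::-1];cv2.imwrite("pics/w3.png",w)
u,v=proj(c,[.4844,-.1875,.08]).astype(int);print(u,v)
u0,v0=max(u-55,0),max(v-55,0);print(u0,v0)
cv2.imwrite("pics/z3.png",np.hstack([cv2.resize(w[v0:v0+110,u0:u0+110],(440,440),interpolation=2),cv2.resize(w[175:265,205:278],(357,440),interpolation=2)]))
E
```

```text
time: 9.0
ee_pos: [0.464, -0.2619, 0.1762]
orientation: [0.794, 0.608, 0.0, 0.0]
ft_force: [0.7, 0.9, -0.8]
width: 0.0119
grip_force: 30.0
[ 0.46401158 -0.26187056  0.17618269] [ 0.70364351  0.90771    -0.82611662]
280 119
225 64
```

View pics/z3.png

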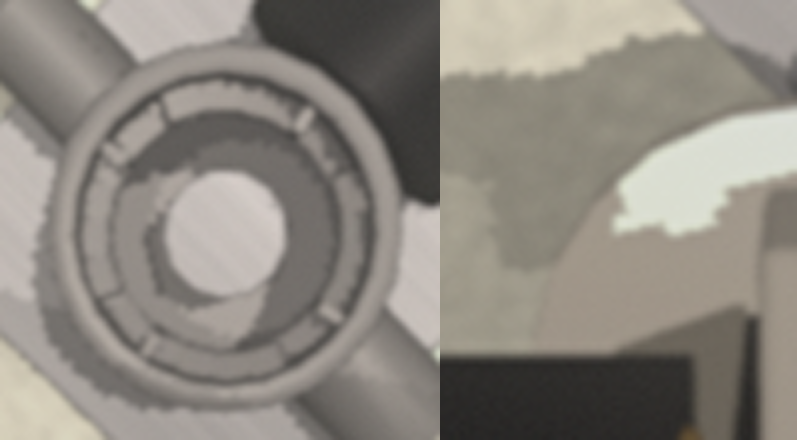

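The bore ring is clear, centred near (226,226) in the zoom. A radial edge fit will fix the centre more exactly.

Run:
```python
from h import *
from scipy.optimize import least_squares
def edge(c,g,x0,r0,z,A,sgn,dr=.005):
    pts=[]
    for a in A:
        r=np.arange(r0-dr,r0+dr,.0002);uv=np.array([proj(c,[x0[0]+k*np.cos(a),x0[1]+k*np.sin(a),z]) for k in r],np.float32)
        s=cv2.remap(g,uv[None,:,0],uv[None,:,1],1)[0];s=np.convolve(s,np.ones(5)/5,'same');d=sgn*np.gradient(s);d[:5]=d[-5:]=-9
        k=r[d.argmax()];pts.append([x0[0]+k*np.cos(a),x0[1]+k*np.sin(a)])
    return np.array(pts)
def fit(q,x0,r0,fr):
    s=least_squares(lambda x:np.hypot(*(q-x[:2]).T)-(x[2] if fr else r0),[*x0,r0],loss="soft_l1",f_scale=3e-4);return s.x,np.median(abs(s.fun))*1e3
for n,i in(("c2","w2"),("c3","w3")):
    d=np.load(n+".npz");c=dict(extrinsics=d["e"],mtx=d["m"]);R,p=d["R"],d["p"]
    g=cv2.cvtColor(cv2.imread(f"pics/{i}.png"),6).astype(np.float32)
    x=np.array([.4844,-.1875])
    for _ in range(3): s=fit(edge(c,g,x,.029,.08,np.linspace(0,2*np.pi,73)[:-1],1),x,.029,1);x=s[0][:2]
    cx=p[:2]
    th=np.arctan2(R[1,0],R[0,0]) 
    A=np.hstack([th+np.radians(np.arange(22,75,4)),th-np.radians(np.arange(22,75,4))])
    for _ in range(3): e=fit(edge(c,g,cx,.0355,p[2]-.0237,A,1 if 0 else -1,.004),cx,.0355,0);cx=e[0][:2]
    print(i,"port",s,"flange",e,"\n cap/tool",R.T[:2,:2]@(cx-p[:2])*1e3,"port/tool",R.T[:2,:2]@(x-p[:2])*1e3)
```

```text
w2 port (array([ 0.48387432, -0.18932177,  0.02949497]), np.float64(0.1027577599962623)) flange (array([ 0.45927831, -0.26127356,  0.0355    ]), np.float64(0.4862324655364215)) 
 cap/tool [-2.09387951  0.74746824] port/tool [73.76790409  5.94473281]
w3 port (array([ 0.48391251, -0.18942275,  0.0293155 ]), np.float64(0.11546025644799084)) flange (array([ 0.46374509, -0.26378545,  0.0355    ]), np.float64(0.541526762092577)) 
 cap/tool [-1.91837054  0.24017852] port/tool [75.13039351  0.3947455 ]
```

```bash
python3 -m crank '{"offset":[[8,0.4,0],[15,0,0],[20,0,0],[18,0,0],[10,0,0],[4.8,0,0],[0,0,0],[0,0,10],[0,0,10],[0,0,10],[0,0,8],[0,0,3],[0,0,0],[0,0,0],[0,0,0]],"roll":[0,0,0,0,0,0,0,0,0,0,0,0,0,0,0]}'
python3 - <<'E'
from h import *
o,R=axes();print(np.round(o["joint_pos"],2),o["wrist_torque"],o["ee_pos"],"err",R.T@(np.array([.4839,-.1894,.08])-o["ee_pos"])*1e3)
E
```

```text
time: 10.55
ee_pos: [0.484, -0.1887, 0.1351]
orientation: [0.794, 0.608, 0.0, 0.0]
ft_force: [0.4, -0.4, -1.8]
width: 0.012
grip_force: 30.0
[ 0.13  0.39  0.23  1.99 -0.12  0.78  0.17] [-0.0828033   0.06488947 -0.01820263] [ 0.48400576 -0.18870882  0.1351041 ] err [-6.94998469e-01  2.96567134e-02  5.51041492e+01]
```

```bash
python3 -m crank '{"offset":[[0,0,2],[0,0,2],[0,0,2],[0,0,1],[0,0,1],[0,0,0]],"roll":[0,0,0,0,0,0]}'; python3 -m crank '{"offset":[[0,0,1],[0,0,1],[0,0,0.5],[0,0,0]],"roll":[0,0,0,0]}'; python3 -m crank '{"offset":[[0,0,1],[0,0,0.5],[0,0,0]],"roll":[0,0,0]}'
```

```text
time: 11.15
ee_pos: [0.4835, -0.1885, 0.1265]
orientation: [0.794, 0.608, -0.0, -0.0]
ft_force: [0.2, 1.3, -1.0]
width: 0.0116
grip_force: 30.0
time: 11.55
ee_pos: [0.4836, -0.1885, 0.1241]
orientation: [0.794, 0.608, -0.0, -0.0]
ft_force: [0.4, 0.4, -1.0]
width: 0.0116
grip_force: 30.0
time: 11.85
ee_pos: [0.4836, -0.1886, 0.1226]
orientation: [0.794, 0.608, -0.0, -0.0]
ft_force: [0.7, -0.1, -1.0]
width: 0.0113
grip_force: 30.0
```

```bash
for i in 1 2; do python3 -m crank '{"offset":[[0,0,0.7],[0,0,0.7],[0,0,0]],"roll":[0,0,0]}' | egrep 'ee|ft'
python3 - <<'E'
from cell import *
print(get_obs()["wrist_torque"])
E
done
```

```text
ee_pos: [0.4837, -0.1886, 0.1213]
ft_force: [-0.1, -0.2, -0.2]
[-0.07055001  0.12040891  0.00256355]
ee_pos: [0.4837, -0.1886, 0.1199]
ft_force: [0.5, -0.4, 0.1]
[-0.14154516  0.11280724 -0.01729209]
```

```bash
for i in 1 2 3; do python3 -m crank '{"offset":[[0,0,0.7],[0,0,0]],"roll":[0,0]}' | egrep 'ee|ft';done
```

```text
ee_pos: [0.4837, -0.1886, 0.1195]
ft_force: [-1.4, 0.3, 3.0]
ee_pos: [0.4838, -0.1886, 0.1194]
ft_force: [-2.5, 1.1, 9.6]
ee_pos: [0.4838, -0.1886, 0.1193]
ft_force: [-5.1, 1.5, 15.8]
```

```bash
for i in 1 2; do python3 -m crank '{"offset":[[0,0,-0.9],[0,0,-0.35],[0,0,-0.35],[0,0,0]],"roll":[0,-4,-4,0]}' | egrep 'ee|ft|ori'
python3 - <<'E'
from cell import *
print(get_obs()["wrist_torque"].round(2) if hasattr(get_obs()["wrist_torque"],"round") else get_obs()["wrist_torque"])
E
sleep 0; [ $i = 1 ] && break; done
```

```text
ee_pos: [0.484, -0.1887, 0.1202]
orientation: [0.749, 0.663, 0.0, 0.0]
ft_force: [-2.4, 1.1, 7.2]
[0.02 0.51 0.01]
```

```bash
python3 -m crank '{"offset":[[0,0,-0.35],[0,0,-0.35],[0,0,0]],"roll":[-4,-4,0]}' | egrep 'ee|ft|ori'; python3 -m crank '{"offset":[[0,0,-0.35],[0,0,-0.35],[0,0,0]],"roll":[-4,-4,0]}' | egrep 'ee|ft|ori'
```

```text
ee_pos: [0.4839, -0.1887, 0.1209]
orientation: [0.701, 0.713, 0.0, 0.0]
ft_force: [-2.5, 0.8, 7.6]
ee_pos: [0.484, -0.1888, 0.1216]
orientation: [0.649, 0.761, 0.0, 0.0]
ft_force: [-1.8, 0.6, 7.5]
```

```bash
python3 -m crank '{"offset":[[0,0,-0.35],[0,0,-0.35],[0,0,0]],"roll":[-4,-4,0]}' | egrep 'ee|ft|ori'; python3 -m crank '{"offset":[[0,0,-0.3],[0,0,0]],"roll":[-4,0]}' | egrep 'ee|ft|ori'
```

```text
ee_pos: [0.4842, -0.189, 0.1219]
orientation: [0.595, 0.804, 0.0, 0.001]
ft_force: [0.5, -0.3, 3.2]
ee_pos: [0.4836, -0.1886, 0.1216]
orientation: [0.567, 0.824, 0.0, -0.0]
ft_force: [-0.8, 0.3, -0.5]
```

Contact was lost, so the lugs are at the starts. I'll push down gently.

```bash
python3 -m crank '{"offset":[[0,0,0.7],[0,0,0]],"roll":[-2,0]}' | egrep 'ee|ft'; python3 -m crank '{"offset":[[0,0,0.7],[0,0,0.7],[0,0,0]],"roll":[-1,0,0]}' | egrep 'ee|ft'
```

```text
ee_pos: [0.4834, -0.1884, 0.1208]
ft_force: [1.1, -0.1, 0.2]
ee_pos: [0.4835, -0.1885, 0.1196]
ft_force: [-0.3, 0.1, 0.3]
```

```bash
python3 -m crank '{"offset":[[0,0,0.8],[0,0,0.8],[0,0,0.8],[0,0,0]],"roll":[0,0,0,0]}' | egrep 'ee|ft'; python3 -m crank '{"offset":[[0,0,0.7],[0,0,0.7],[0,0,0]],"roll":[0,0,0]}' | egrep 'ee|ft'
```

```text
ee_pos: [0.4835, -0.1886, 0.1172]
ft_force: [-0.5, 0.6, 1.5]
ee_pos: [0.4836, -0.1886, 0.1159]
ft_force: [-0.8, 0.3, 1.9]
```

```bash
for i in 1 2 3; do python3 -m crank '{"offset":[[0,0,0.7],[0,0,0]],"roll":[0,0]}' | egrep 'ee|ft';done
```

```text
ee_pos: [0.4836, -0.1886, 0.1152]
ft_force: [-1.2, 0.7, 1.8]
ee_pos: [0.4836, -0.1885, 0.1145]
ft_force: [-1.5, 0.3, 1.7]
ee_pos: [0.4836, -0.1885, 0.1141]
ft_force: [-1.8, -0.0, 5.7]
```

```bash
cat > s.py <<'E'
from h import *
o,R=axes();print("T",np.round(o["wrist_torque"],2),"yaw",np.degrees(np.arctan2(R[1,0],R[0,0])).round(1),"j7",round(float(o["joint_pos"][6]),2))
E
python3 -m crank '{"offset":[[0,0,0],[0,0,0],[0,0,0]],"roll":[4,4,0]}' | egrep 'ee|ft';python3 s.py; python3 -m crank '{"offset":[[0,0,0.2],[0,0,0.35],[0,0,0]],"roll":[4,4,0]}' | egrep 'ee|ft';python3 s.py
```

```text
ee_pos: [0.4841, -0.1886, 0.114]
ft_force: [-0.0, 0.1, 2.2]
T [-0.    0.05 -0.02] yaw 105.9 j7 0.65
ee_pos: [0.4842, -0.1886, 0.1134]
ft_force: [-0.5, 0.8, 2.7]
T [-0.04 -0.05 -0.01] yaw 98.0 j7 0.53
```

```bash
python3 -m crank '{"offset":[[0,0,0.38],[0,0,0.38],[0,0,0]],"roll":[4,4,0]}' | egrep 'ee|ft';python3 s.py; python3 -m crank '{"offset":[[0,0,0.38],[0,0,0.38],[0,0,0]],"roll":[4,4,0]}' | egrep 'ee|ft';python3 s.py
```

```text
ee_pos: [0.4841, -0.1886, 0.1127]
ft_force: [1.2, 1.0, 2.9]
T [-0.08 -0.04 -0.05] yaw 90.1 j7 0.41
ee_pos: [0.484, -0.1886, 0.1119]
ft_force: [0.6, -0.4, 4.0]
T [-0.08 -0.03 -0.03] yaw 82.1 j7 0.29
```

```bash
python3 -m crank '{"offset":[[0,0,0.36],[0,0,0.36],[0,0,0]],"roll":[4,4,0]}' | egrep 'ee|ft';python3 s.py; python3 -m crank '{"offset":[[0,0,0.36],[0,0,0.36],[0,0,0]],"roll":[4,4,0]}' | egrep 'ee|ft';python3 s.py
```

```text
ee_pos: [0.484, -0.1886, 0.1112]
ft_force: [0.3, 0.8, 4.0]
T [-0.05 -0.07  0.01] yaw 74.1 j7 0.17
ee_pos: [0.4839, -0.1886, 0.1104]
ft_force: [0.1, -0.3, 3.7]
T [-0.07  0.01 -0.02] yaw 66.1 j7 0.05
```

```bash
for i in 1 2; do python3 -m crank '{"offset":[[0,0,0.33],[0,0,0]],"roll":[4,0]}' | egrep 'ee|ft';python3 s.py;done
```

```text
ee_pos: [0.4838, -0.1886, 0.1101]
ft_force: [-0.4, 0.3, 4.9]
T [-0.08 -0.07 -0.03] yaw 62.1 j7 -0.01
ee_pos: [0.4838, -0.1886, 0.1098]
ft_force: [0.9, -0.5, 3.4]
T [-0.08  0.02  0.05] yaw 58.1 j7 -0.07
```

```bash
for i in 1 2; do python3 -m crank '{"offset":[[0,0,0.25],[0,0,0]],"roll":[3,0]}' | egrep 'ee|ft';python3 s.py;done
```

```text
ee_pos: [0.4838, -0.1886, 0.1096]
ft_force: [0.4, 0.7, 5.2]
T [-0.05 -0.02 -0.03] yaw 55.2 j7 -0.11
ee_pos: [0.484, -0.1886, 0.1096]
ft_force: [0.5, 0.4, 6.9]
T [-0.04  0.07 -0.07] yaw 52.2 j7 -0.16
```

```bash
for i in 1 2; do python3 -m crank '{"offset":[[0,0,0],[0,0,0]],"roll":[2,0]}' | egrep 'ee|ft|wid';python3 s.py;done
```

```text
ee_pos: [0.4841, -0.1885, 0.1096]
ft_force: [0.1, 0.3, 6.7]
width: 0.0118
T [-0.04  0.01 -0.01] yaw 50.2 j7 -0.19
ee_pos: [0.4841, -0.1884, 0.1095]
ft_force: [0.1, 1.1, 6.2]
width: 0.012
T [-0.04  0.04  0.3 ] yaw 48.3 j7 -0.22
```

```bash
python3 -m crank '{"offset":[[0,0,-0.5],[0,0,0],[0,0,0],[0,0,0],[0,0,0],[0,0,0],[0,0,0]],"roll":[-0.7,0,0,0,0,0,0]}' 45 | egrep 'ee|ft|wid'
python3 -m crank '{"offset":[[0,0,-10],[0,0,-25],[0,0,-30],[0,0,-30],[0,0,-30],[0,0,-15],[0,0,0],[-20,0,0],[-30,0,0],[-30,0,0],[-10,0,0],[0,0,0],[0,0,0]],"roll":[0,0,0,0,0,0,0,0,0,0,0,0,0]}' | egrep 'ee|ft|wid|time'
python3 - <<'E'
from h import *
c=camera_info("wrist");w=capture("wrist")[:,:,::-1]
u,v=proj(c,[.484,-.189,.08]).astype(int);print(u,v)
s=capture("scene")[:,:,::-1]
cv2.imwrite("pics/end.png",np.hstack([cv2.resize(w[max(v-80,0):v+80,max(u-80,0):u+80],(390,400),interpolation=2),cv2.resize(s[215:305,165:275],(400,400),interpolation=2)]))
E
```

```text
ee_pos: [0.4836, -0.1885, 0.1096]
ft_force: [-0.3, 0.1, 0.8]
width: 0.0415
time: 21.35
ee_pos: [0.4247, -0.2551, 0.2492]
ft_force: [-0.3, 0.6, -0.8]
width: 0.0411
281 108
```

View pics/end.png

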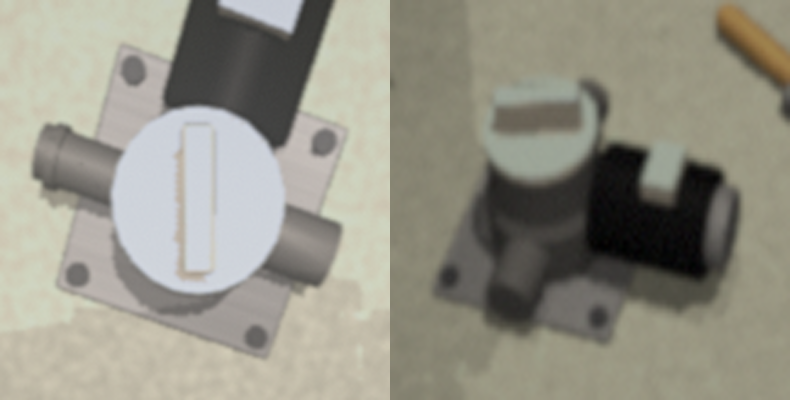

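The flange now sits flush and centred on the rim in both views, the gripper is clear, and the bar has stayed where it was released. I'm handing the job in.

```bash
python3 -c "
from cell import *
print(close_job())"
```

```text
the job is handed in; nothing more can be done
None
```

The lint filter is screwed into the pump port with its flange flush on the rim, and I released it and handed the job in after about 21 s, with the highest push I read about 17 N; no verdict came back.

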